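Open the stoneware jar in the jar block

ROBOT

A 6-joint arm with a two-finger parallel gripper is mounted at the origin on a cart in front of the work surface, level with it; the furniture and walls round the work are solid. World frame = base frame: x ahead of the robot, y to its left, z up, the work surface at z = 0. Lengths are in m, angles in rad, forces in N, time in s.
With the tool pointing down it reaches from about 0.25 to 0.775 m from the base axis. Payload 4 kg.
Tool frame: the origin (TCP) lies midway between the tips of the shut fingers; the grasp point (between the pads) lies 19 mm behind it; z points along the fingers, y is the direction in which the jaws open and shut (so a half turn about z gives the same grasp; the last joint's range is limited). The gripper opens to 94 mm and grips with 3 to 60 N. Pads are 16 mm wide; open, the fingers measure 119 mm over their backs; the gripper's body (75 mm by 177 mm) begins 78 mm behind the grasp point.
Start: joints at [-1.44, 0.087, 1.371, -0, 1.684, -0.103], TCP at [0.127, -0.535, 0.206] pointing down, gripper open.
Joint ranges: [-3.1, 3.1], [-0.76, 2.03], [0.27, 2.55], [-1.08, 4.22], [0.17, 2.65], [-2.57, 2.57]. Speed limits (rad/s): [2.79, 2.79, 3.14, 3.14, 3.14, 3.14].

INTERFACE

Orientations are given as [roll, pitch, yaw] about the fixed x, y, z axes, in that order (R = Rz(yaw) Ry(pitch) Rx(roll)).
In Python, from bench import robot, cams gives the robot as it stands.
- The arm moves only by the tool step_arm, never from a script. Its argument "plan" is a list that holds one entry, the list of rows, each a list of 5 numbers: the shift along the world's x, y, z in mm, then the turn about the world's z in rad, then the opening in per cent of the stroke, from 0 (shut) to 100 (fully open). In form: [[[tx, ty, tz, turn, fingers], ...]]. A call has 1 to 8 rows; each row is the pose to reach, as a shift and turn from the pose commanded when the call began; what a row does not reach only later rows make up. A row lasts 1/12 s, in which the tool goes at most 41.7 mm and 7.16 degrees, less where a joint would pass 70% of its speed; a pose out of reach is approached as far as the arm can. A call with a gripper value outside its range is refused whole. The fingers move at their own pace and stop on an object; the grip force is fixed at half the most. Time passes only in rows, so rows that repeat a pose let the fingers close. It gives the time, the measured TCP pose, the force and the opening at its end, in the units of the state.
- robot.get_obs(): the state, without advancing time (a new reading comes with each control period).
- cams.snapshot(name): name is "side" or "top"; returns a dict with "frame" (400x640x3 uint8, red, green, blue), "camera_matrix" (3x3 intrinsics, pixels), "origin" and "attitude" of the camera in the world. Camera axes: x right, y down, z forward; pixel columns grow to the right and rows downward; lengths in m; the calibration is good to about 2 mm. A picture is of the moment at which its call begins. There is no depth.
- robot.close_job(): hands the job in, once; it reports no verdict.
The state is a dict: "time": time; "joint_positions": joint angles; "qvel": joint speeds; "joint_torque": joint torques, N m; "tool_pos": TCP position; "ee_rot": TCP orientation; "wrist_force": force on the tool from outside, world axes, zero at the start; "wrist_torque": the same for the moment, N m; "width": finger opening in m.
Only numpy, scipy, OpenCV 4.12 (cv2) and the standard library are available. Lean on these libraries where they do the work, as an engineer would, in place of code of your own. Each camera call takes 0.05 s, during which the arm holds its last target. There are 200 camera calls.

TASK

Stand the closed stoneware jar upright in the square recess of the wooden jar block, all the way down, so that it cannot turn. Then unscrew its lid anticlockwise until it comes free, and raise it just clear of the jar's mouth, about two centimetres. Finish there still holding the lid level over the mouth, with the jar left standing in the block and the cup, egg cup and jug left where they are.

Things in the scene. Friction and masses are not known exactly. Their poses are not given: they have to be found in the camera images.
- jar: White square stoneware jar, loose, about 0.35 kg: body 64 x 64 mm, 70 mm high, then a round neck whose rim is 100 mm above the bottom. Origin: centre of its underside; z up, x and y square to its sides. Starts on the worktop, lid on (lid top 112 mm above the bottom); can be lifted by the lid.
- lid_top (a point): Centre of the lid's top, 24 mm above its origin. Lugs and a sprung seal hold the lid on with about 25 N: it turns stiffly (about 0.5 N m) and takes an unbraced jar round with it. It unscrews anticlockwise from above without rising; turned 0.85 to 1.3 rad from hard home it is free to lift straight off; at 1.33 rad it meets a harmless stop.
- jar_mouth (a point): Centre of the jar's mouth at the level of its rim, 100 mm above the jar's bottom; axes as the jar's.
- lid: Round ribbed steel twist-off lid, 54 mm across (grip it across this), 24 mm high, 0.04 kg. Origin: centre of its open underside; z up. Closed, the origin is 87 mm above the jar's bottom (13 mm below its rim, 17 mm above its square shoulder). Its x axis points along the jar's x axis when hard home; it starts there or up to 0.15 rad looser.
- block: Pale wooden block fixed to the worktop, 112 x 112 x 45 mm, brass screws in the corners, with a square recess in its top: 69 x 69 mm, 35 mm deep, 5 mm bevel at the mouth. Origin: centre of its underside; x, y square to its sides and recess. The jar fits in any of four quarter turns with 2.5 mm to spare each side and can twist about 0.08 rad in it.
- recess_floor (a point): Centre of the floor of the block's recess, 10 mm above the worktop; axes as the block's.
- egg_cup: Bystander: blue and white china egg cup, 47 mm across, 50 mm high, behind the work. Origin: centre of its underside.
- cup: Bystander: blue and white china teacup, 82 mm wide, 56 mm high, behind the work on the right. Origin: centre of its underside.
- jug: Bystander: blue and white china jug, 110 x 148 mm, 120 mm high, behind the work on the left. Origin: centre of its underside.
Things that resemble listed ones, but are neither listed nor needed, are in the scene too. What is shaped like the jar but turquoise or yellow is not meant.

How it is judged:
On the way, in this order (a step that is already met when the one before it is completed fails the run):
1. the closed jar stands fully down in the block's recess (z of jar in the frame of recess_floor between -0.005 and 0.005 m and horizontal distance between jar and recess_floor below 0.008 m and angle between jar's own z axis and vertical below 0.08 rad and z of lid in the frame of jar_mouth below -0.006 m and horizontal distance between lid and jar_mouth below 0.006 m and angle between the x axis of lid and the x axis of jar, either way round below 0.6 rad), for 0.2 s.
2. the lid is turned free of the lugs while the jar stays seated (z of jar in the frame of recess_floor between -0.005 and 0.005 m and horizontal distance between jar and recess_floor below 0.008 m and angle between jar's own z axis and vertical below 0.08 rad and z of lid in the frame of jar_mouth below -0.004 m and angle between the x axis of lid and the x axis of jar, either way round above 0.7 rad), for 0.05 s.
At the end, for the whole second after the job is handed in: Jar upright (0.08 rad) in the block, within 5 mm of the recess floor and 8 mm of its centre. Fingers hold the lid (over 2 N), still, level within 0.2 rad, its underside 5 to 50 mm above the rim, within 25 mm sideways of the mouth; lid touches no jar or block, robot no jar (z of jar in the frame of recess_floor between -0.005 and 0.005 m and horizontal distance between jar and recess_floor below 0.008 m and angle between jar's own z axis and vertical below 0.08 rad and z of lid in the frame of jar_mouth between 0.005 and 0.05 m and horizontal distance between lid and jar_mouth below 0.025 m and angle between lid's own z axis and vertical below 0.2 rad and contact force between the fingers and lid above 2 N and contact force between each of lid, the arm, the fingers and jar below 0.1 N and contact force between lid and block below 0.1 N and linear speed of lid below 0.03 m/s); the arm keeps its last pose, push and grip.
It fails at once if the lid comes off while the jar is not down in the block (z of lid in the frame of jar_mouth above -0.004 m and (z of jar in the frame of recess_floor above 0.015 m or horizontal distance between jar and recess_floor above 0.015 m)).
It fails at once if the jar is tipped over (angle between jar's own z axis and vertical above 0.7 rad).
It fails at once if the cup, egg cup or jug is pushed away (distance of any of cup, egg_cup, jug from where it was at the start of the episode above 0.03 m).
It also fails if it takes over 43 s, if anything falls off the work surface, if the arm or the gripper's body presses on something with over 40 N, if the wrist force passes 120 N, or if a joint passes its speed limit or range.

## Working session

There is one attempt and no reset: what is moved stays moved. The work goes in short steps, Python scripts to look and compute and a tool call to move; the robot and the scene stay as the last step left them, time stands still between calls to the robot, and variables do not carry over. Pictures are saved under pics/ and viewed, about 8 in all and at most 12, crops included, and the job is handed in when it is done.

Besides the shell and the picture viewer there is one more tool, called after "Call:" as name([rows], argument=value, ...), one row to a line, values as JSON. step_arm: Moves the arm, as the interface text tells. Its arguments: {"type":"object","properties":{"plan":{"type":"array"}},"required":["plan"]}

```bash
mkdir -p pics; cat > h.py <<'E'
import numpy as np, cv2
from bench import robot, cams
from scipy.spatial.transform import Rotation as Rn
def snap(n,f=None):
    s=cams.snapshot(n)
    if f: cv2.imwrite('pics/'+f,s['frame'][:,:,::-1])
    return s
def Rc(s):
    a=np.array(s['attitude'],float)
    return a if a.shape==(3,3) else Rn.from_euler('xyz',a).as_matrix()
def ray(s,u,v,z):
    d=Rc(s)@np.linalg.inv(s['camera_matrix'])@np.array([u,v,1.]);o=np.array(s['origin'])
    return o+d*(z-o[2])/d[2]
def proj(s,p):
    q=np.array(s['camera_matrix'])@(Rc(s).T@(np.array(p)-s['origin']));return q[:2]/q[2]
E
python3 - <<'E'
from h import *
for n in('top','side'):
    s=snap(n,n+'0.png');print(n,s['camera_matrix'],s['origin'],s['attitude'])
    np.save('pics/%s0.npy'%n,s,allow_pickle=True)
print(robot.get_obs())
a=cv2.imread('pics/top0.png');b=cv2.imread('pics/side0.png')
E
```

```text
top [[516.59524083   0.         320.51257842]
 [  0.         516.59524083 195.24873471]
 [  0.           0.           1.        ]] [ 0.43494514 -0.01958464  1.24964502] [-3.00284314 -0.05618735 -1.58534952]
side [[484.54259482   0.         320.73600562]
 [  0.         484.54259482 193.18354345]
 [  0.           0.           1.        ]] [0.07594475 1.11803446 0.59214499] [-1.94642063  0.02205001 -2.753024  ]
{'time': 0.1, 'joint_positions': array([-1.44009404e+00,  8.78822396e-02,  1.37208205e+00,  5.26561457e-06,
        1.68356309e+00, -1.03084739e-01]), 'qvel': array([-0.00069757, -0.00123166, -0.00364032,  0.00052065,  0.0008393 ,
        0.00060959]), 'joint_torque': array([ 1.78506412e-03, -3.41251409e+01, -3.03302085e+01,  7.19453185e-02,
        3.04386124e-02, -1.02340555e-04]), 'tool_pos': array([ 0.12735787, -0.53456223,  0.20443126]), 'ee_rot': array([-3.13966873e+00, -2.04293385e-04,  2.33787415e-01]), 'wrist_force': array([ 0.5547057 , -1.2071984 , -0.21734683]), 'wrist_torque': array([ 0.02418288,  0.05153634, -0.03389284]), 'width': 0.09390300942472021}
```

View pics/top0.png

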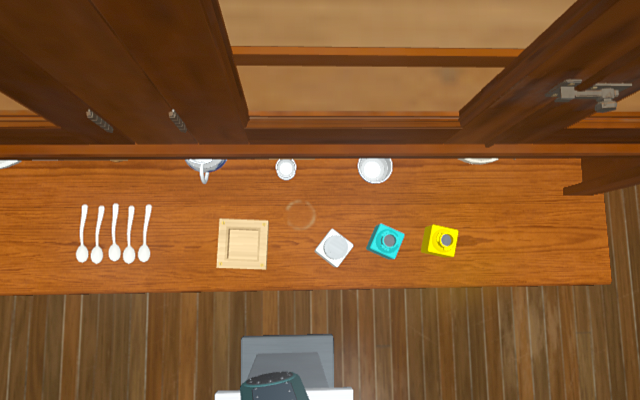

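View pics/side0.png

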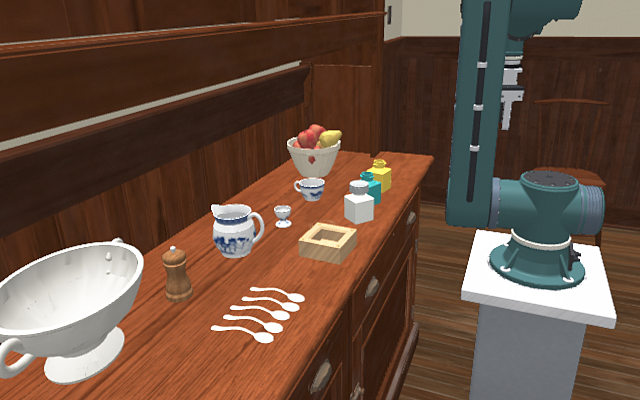

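Candidates in the top view: white jar (335,248), turquoise jar (386,241), yellow jar (441,240). The white jar with the steel lid fits the description. The block is at (242,244). Next I measure both and check the jar in a close crop.

```bash
python3 - <<'E'
from h import *
s=np.load('pics/top0.npy',allow_pickle=True).item();f=s['frame']
hsv=cv2.cvtColor(f,cv2.COLOR_RGB2HSV)
def big(m,x0,y0,x1,y1):
    k=np.zeros(m.shape,np.uint8);k[y0:y1,x0:x1]=m[y0:y1,x0:x1]*255
    c=max(cv2.findContours(k,0,1)[0],key=cv2.contourArea);return c
c=big((hsv[...,1]<60)&(hsv[...,2]>110),305,220,362,276)
r=cv2.minAreaRect(c);print('jar rect',r,cv2.contourArea(c))
for p in cv2.boxPoints(r): print(ray(s,*p,0.07).round(4))
print('body c',ray(s,*r[0],.07))
m=(hsv[...,1]<60)&(hsv[...,2]>110)
# block
c2=big((hsv[...,1]<130)&(hsv[...,2]>150),205,210,280,280)
r2=cv2.minAreaRect(c2);print('block',r2,cv2.contourArea(c2))
B=[ray(s,*p,0.045) for p in cv2.boxPoints(r2)]
print(np.array(B).round(4),np.mean(B,0))
a=cv2.resize(f[215:280,300:365,::-1],None,fx=6,fy=6,interpolation=cv2.INTER_CUBIC)
b=cv2.resize(f[210:275,210:275,::-1],None,fx=6,fy=6,interpolation=cv2.INTER_CUBIC)
cv2.imwrite('pics/crop.png',np.hstack([a,b]))
E
```

```text
jar rect ((333.75836181640625, 247.8141326904297), (28.900291442871094, 29.388057708740234), 37.5685920715332) 797.0
[ 0.4719 -0.0702  0.07  ]
[ 0.5245 -0.1119  0.07  ]
[ 0.4836 -0.1638  0.07  ]
[ 0.4315 -0.1217  0.07  ]
body c [ 0.47774208 -0.11681978  0.07      ]
block ((242.18438720703125, 243.62783813476562), (50.08610153198242, 49.562889099121094), 2.726311206817627) 2363.0
[[0.4379 0.1521 0.045 ]
 [0.5515 0.1482 0.045 ]
 [0.5449 0.0327 0.045 ]
 [0.4308 0.0382 0.045 ]] [0.49127981 0.09278511 0.045     ]
```

View pics/crop.png

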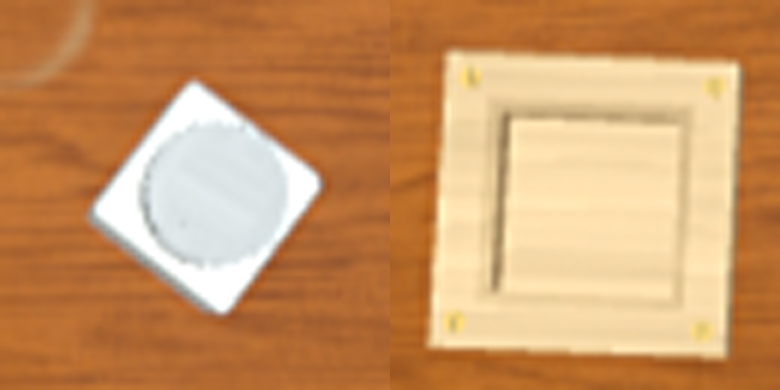

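The crop shows the white jar with its grey steel lid at about (335,247), and the block with its brass corner screws at about (242,244). The jar is turned about 38° in the image. I'll turn those corners into poses.

```bash
python3 - <<'E'
from h import *
s=np.load('pics/top0.npy',allow_pickle=True).item()
cr=lambda x,y,ox,oy:((x+.5)/6-.5+ox,(y+.5)/6-.5+oy)
def sq(pts,z,ox,oy):
    P=np.array([ray(s,*cr(x,y,ox,oy),z)[:2] for x,y in pts])
    e=np.diff(np.vstack([P,P[:1]]),axis=0);a=np.degrees(np.arctan2(e[:,1],e[:,0]))%90
    print(P.mean(0).round(4),'sides',np.linalg.norm(e,axis=1).round(4),'ang mod 90',a.round(1))
sq([(193,80),(322,183),(223,315),(90,214)],.07,300,215)
print('lid',ray(s,*cr(213,195,300,215),.112), 'dia', np.linalg.norm(ray(s,*cr(139,195,300,215),.112)-ray(s,*cr(287,195,300,215),.112)))
sq([(55,52),(350,62),(338,357),(40,347)],.045,210,210)
sq([(118,114),(295,123),(284,298),(107,290)],.01,210,210)
print('turq neck',ray(s,388,241,.1))
for z in(.2,.5,.8):print('overhang',z,ray(s,320,158,z))
# side check
q=np.load('pics/side0.npy',allow_pickle=True).item()
for p in([.4777,-.1168,.112],[.4913,.0928,.045]):print('side px',proj(q,p))
E
```

```text
[ 0.4784 -0.1176] sides [0.0628 0.0627 0.0631 0.0644] ang mod 90 [50.7 51.8 52.2 51.5]
lid [ 0.47778215 -0.11631004  0.112     ] dia 0.05443327019789399
[0.4912 0.0927] sides [0.1136 0.1134 0.1132 0.1129] ang mod 90 [87.5 87.7 87.2 87.8]
[0.4919 0.094 ] sides [0.07   0.0692 0.0694 0.0694] ang mod 90 [86.5 86.5 86.6 87. ]
turq neck [ 0.49032632 -0.23645353  0.1       ]
overhang 0.2 [ 0.65894398 -0.08082425  0.2       ]
overhang 0.5 [ 0.59492267 -0.0633213   0.5       ]
overhang 0.8 [ 0.53090135 -0.04581835  0.8       ]
side px [358.161725  182.4811899]
side px [327.07832596 233.76515272]
```

Checks agree: side lengths are 63 mm for the jar, 54 mm for the lid and 113 mm for the block, and the side-view reprojection matches. The jar is at (0.478,-0.1165) with yaw 51.5°, and the block is at (0.4915,0.0933) with yaw 87.2° mod 90. The jar needs a turn of +0.623 rad.

Call:
step_arm([
  [[175,209,0,0,100],[175,209,0,0,100],[351,418,0,0,100],[351,418,0,0,100],[351,418,0,0,100],[351,418,0,0,100],[351,418,0,0,100],[351,418,0,0,100]],
])

```text
time: 0.77
tool_pos: [0.3424, -0.2778, 0.2052]
ee_rot: [-3.141, 0.0, 0.233]
wrist_force: [0.7, -0.2, 0.4]
width: 0.0947
```

Call:
step_arm([
  [[130,155,0,0,100],[130,155,0,0,100],[130,155,0,0,100],[130,155,0,0,100],[130,155,0,0,100],[130,155,0,0,100],[130,155,0,0,100],[130,155,0,0,100]],
])

```text
time: 1.43
tool_pos: [0.4712, -0.1249, 0.205]
ee_rot: [-3.142, 0.001, 0.234]
wrist_force: [-1.3, 0.0, -0.1]
width: 0.0939
```

Call:
step_arm([
  [[7,8,-30,0,100],[7,8,-65,0,100],[7,8,-65,0,100],[7,8,-65,0,100]],
])

```text
time: 1.77
tool_pos: [0.4762, -0.1174, 0.1384]
ee_rot: [-3.139, 0.005, 0.231]
wrist_force: [-0.1, 0.4, 0.8]
width: 0.0937
```

```bash
python3 - <<'E'
from h import *
s=snap('top');q=snap('side')
o=robot.get_obs();print(o['tool_pos'],o['ee_rot']);print(proj(s,o['tool_pos']),proj(q,o['tool_pos']))
a=cv2.resize(s['frame'][200:290,290:390,::-1],(400,360));b=cv2.resize(q['frame'][100:240,300:420,::-1],(360,420))
c=np.zeros((420,760,3),np.uint8);c[:360,:400]=a;c[:,400:]=b;cv2.imwrite('pics/c2.png',c)
E
```

```text
[ 0.47930132 -0.11818392  0.14262734] [ 3.13968103e+00 -2.39099013e-03  2.31795123e-01]
[337.14418678 245.80435671] [357.84309613 172.09887916]
```

View pics/c2.png

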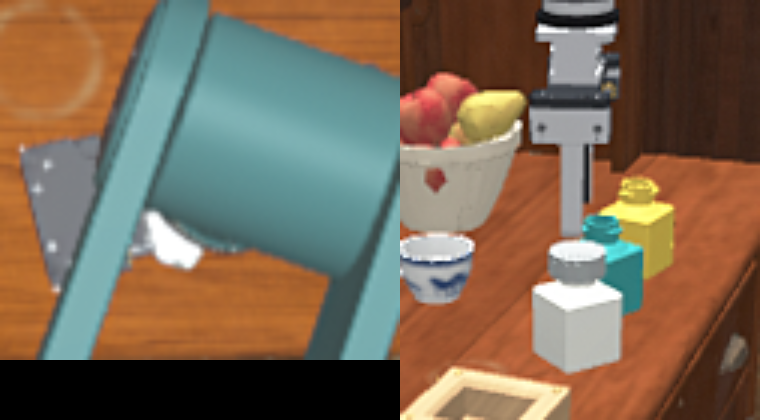

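The open jaws straddle the lid in the side view: near fingertip at about (357,177), lid at about (359,187). The heights and alignment look right, so I go down and grip.

Call:
step_arm([
  [[-1,1,-30,0,100],[-1,1,-58,0,100],[-1,1,-58,0,100],[-1,1,-58,0,100]],
])

```text
time: 2.2
tool_pos: [0.478, -0.1164, 0.0838]
ee_rot: [3.141, -0.0, 0.233]
wrist_force: [-0.6, 0.2, 0.4]
width: 0.0941
```

```bash
python3 - <<'E'
from h import *
for i in range(3):
    q=snap('side');o=robot.get_obs();print(o['tool_pos'].round(4),o['ee_rot'].round(3),o['wrist_force'].round(1))
cv2.imwrite('pics/c3.png',cv2.resize(q['frame'][110:230,310:410,::-1],(600,720))[:600])
p=o['tool_pos'];d=np.array([-.23,.97,0])*.047
print(proj(q,p),proj(q,p+d),proj(q,p-d),proj(q,[.478,-.1165,.112]))
E
```

```text
[ 0.4791 -0.1167  0.0851] [ 3.139e+00 -3.000e-03  2.330e-01] [-0.5 -0.6  0.1]
[ 0.4797 -0.1168  0.0857] [ 3.139 -0.004  0.233] [ 0.5 -0.6  0.4]
[ 0.4798 -0.1167  0.0858] [ 3.138 -0.005  0.233] [-0.1  0.2 -0.3]
[357.40623986 190.98651398] [355.96331246 197.0767953 ] [358.76258886 185.26166116] [358.02840701 182.50397307]
```

View pics/c3.png

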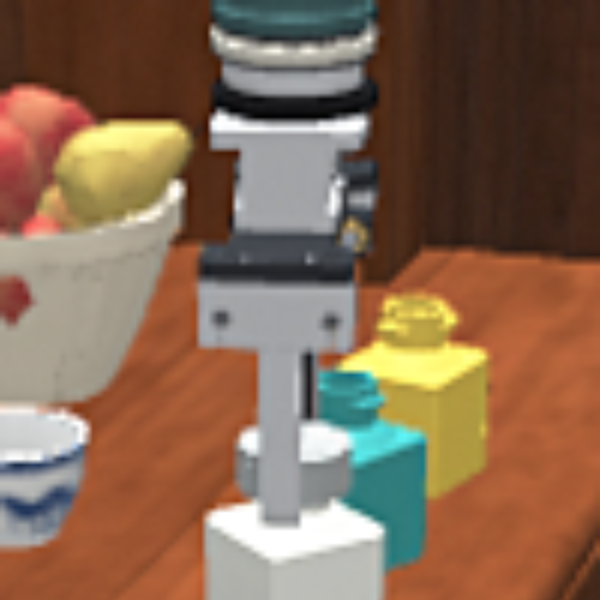

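The near finger (column about 356.7) and the lid (about 359.2) are within about 1 px of their predicted offset, so the tool is centred. I go down 4 mm and close.

Call:
step_arm([
  [[-1,0,-4,0,100],[-1,0,-4,0,100],[-1,0,-4,0,40],[-1,0,-4,0,40],[-1,0,-4,0,40],[-1,0,-4,0,40],[-1,0,-4,0,40],[-1,0,-4,0,40]],
])

```text
time: 3.02
tool_pos: [0.4767, -0.1157, 0.0784]
ee_rot: [3.142, 0.0, 0.234]
wrist_force: [-0.2, 0.5, 0.4]
width: 0.0575
```

Call:
step_arm([
  [[0,0,0,0,20],[0,0,0,0,20],[0,0,0,0,20],[0,0,0,0,20],[0,0,0,0,20],[0,0,0,0,20]],
])

```text
time: 3.52
tool_pos: [0.4769, -0.1162, 0.0786]
ee_rot: [3.141, -0.0, 0.234]
wrist_force: [0.1, -2.9, -0.1]
width: 0.0533
```

Call:
step_arm([
  [[0,0,20,0,20],[0,0,40,0,20],[0,0,60,0,20],[0,0,80,0,20],[3,40,80,0.1,20],[6,80,80,0.2,20],[9,120,80,0.3,20],[12,160,80,0.4,20]],
])

```text
time: 4.18
tool_pos: [0.487, 0.0465, 0.1567]
ee_rot: [-3.138, 0.002, 0.638]
wrist_force: [1.1, 1.3, -5.8]
width: 0.0537
```

Call:
step_arm([
  [[2,30,0,0.11,20],[2,49,0,0.223,20],[2,49,0,0.223,20],[2,49,0,0.223,20],[2,49,0,0.223,20]],
])

```text
time: 4.6
tool_pos: [0.4897, 0.0931, 0.1571]
ee_rot: [-3.139, 0.002, 0.856]
wrist_force: [0.3, -0.6, -4.9]
width: 0.054
```

```bash
python3 - <<'E'
from h import *
q=snap('side');s=snap('top');q=snap('side')
o=robot.get_obs();print(o['tool_pos'].round(4),o['ee_rot'].round(3),o['wrist_force'].round(1),o['width'])
a=cv2.resize(q['frame'][120:270,260:390,::-1],(520,600),interpolation=cv2.INTER_CUBIC)
b=cv2.resize(s['frame'][200:290,200:270,::-1],(280,360),interpolation=cv2.INTER_CUBIC)
c=np.zeros((600,800,3),np.uint8);c[:,:520]=a;c[:360,520:]=b;cv2.imwrite('pics/c4.png',c)
E
```

```text
[0.4904 0.0923 0.158 ] [-3.141e+00  1.000e-03  8.550e-01] [-0.  -0.2 -5.1] 0.0536081542864042
```

View pics/c4.png

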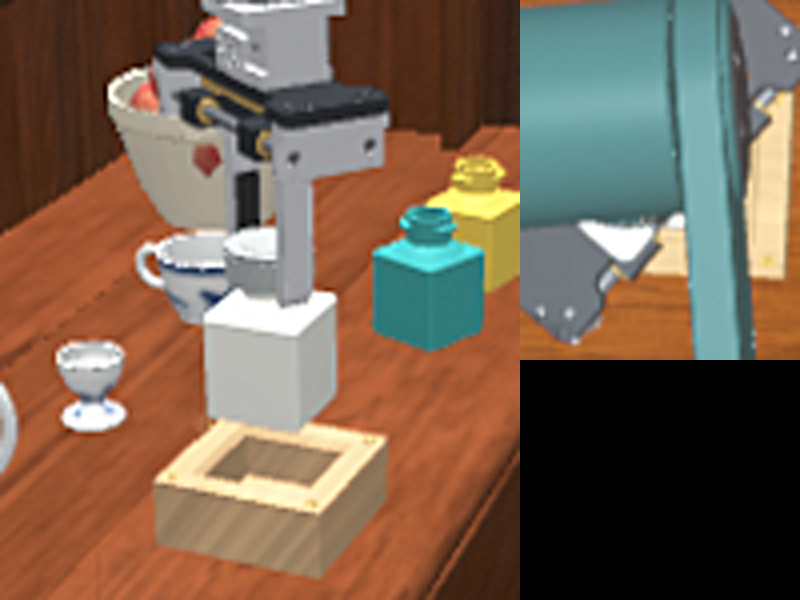

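```bash
python3 - <<'E'
from h import *
q=np.load('pics/side0.npy',allow_pickle=True).item()
def g(P,z):
    W=np.array([ray(q,259.6+x/4,119.6+y/4,z)[:2] for x,y in P])
    print(W.round(4).tolist(),'mid13',((W[0]+W[2])/2).round(4),'ang',[round(float(np.degrees(np.arctan2(*(W[i+1]-W[i])[::-1]))%90),1) for i in range(2)],[round(float(np.linalg.norm(W[i+1]-W[i])),4) for i in range(2)])
g([(208,416),(305,429),(334,392)],.0794)
g([(205,310),(305,322),(336,294)],.1494)
g([(156,485),(320,514),(387,440)],.045)
E
```

```text
[[0.5224, 0.1173], [0.4589, 0.1146], [0.4607, 0.0572]] mid13 [0.4916 0.0873] ang [2.5, 1.8] [0.0636, 0.0574]
[[0.5234, 0.1145], [0.459, 0.1125], [0.4569, 0.0633]] mid13 [0.4901 0.0889] ang [1.8, 87.5] [0.0645, 0.0492]
[[0.5431, 0.1531], [0.4349, 0.1542], [0.4291, 0.0449]] mid13 [0.4861 0.099 ] ang [89.4, 87.0] [0.1082, 0.1095]
```

```bash
python3 - <<'E'
from h import *
q=np.load('pics/side0.npy',allow_pickle=True).item()
def corners(c,a,h,z):
    a=np.radians(a);R=np.array([[np.cos(a),-np.sin(a)],[np.sin(a),np.cos(a)]])
    return [((proj(q,[*(np.array(c)+R@np.array(k)*h),z])-[259.6,119.6])*4).round(0).tolist() for k in([1,1],[-1,1],[-1,-1])]
for a in(-6,-3,0,3):print(a,corners([.4904,.0923],a,.032,.0794),corners([.4904,.0923],a,.032,.1494),corners([.4915,.0933],a,.056,.045))
E
```

```text
-6 [[201.0, 417.0], [293.0, 437.0], [339.0, 397.0]] [[198.0, 313.0], [291.0, 330.0], [338.0, 295.0]] [[148.0, 476.0], [309.0, 513.0], [386.0, 439.0]]
-3 [[202.0, 419.0], [297.0, 436.0], [337.0, 396.0]] [[199.0, 315.0], [295.0, 330.0], [337.0, 293.0]] [[150.0, 478.0], [316.0, 511.0], [384.0, 436.0]]
0 [[204.0, 421.0], [300.0, 436.0], [336.0, 394.0]] [[200.0, 316.0], [299.0, 329.0], [335.0, 292.0]] [[152.0, 481.0], [322.0, 510.0], [381.0, 434.0]]
3 [[205.0, 422.0], [304.0, 435.0], [334.0, 393.0]] [[202.0, 317.0], [302.0, 329.0], [334.0, 291.0]] [[155.0, 484.0], [328.0, 509.0], [378.0, 431.0]]
```

```bash
python3 - <<'E'
from h import *
q=snap('side')
o=robot.get_obs();print(o['tool_pos'].round(4),o['ee_rot'].round(3))
f=q['frame'][190:265,295:360,::-1]
cv2.imwrite('pics/c5.png',cv2.resize(f,None,fx=8,fy=8,interpolation=cv2.INTER_CUBIC))
E
```

```text
[0.4905 0.0923 0.1582] [-3.141e+00  1.000e-03  8.550e-01]
```

View pics/c5.png

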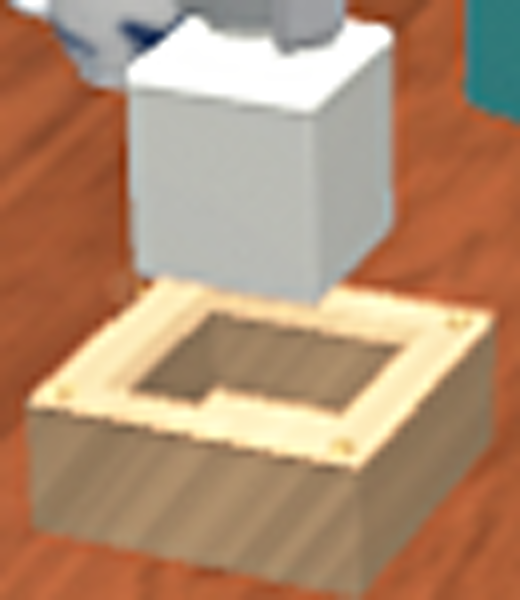

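Reading at 8×: the jar's bottom corners are at about (138,274), (318,302), (391,220), and the block's top corners are at about (30,404), (358,467), (494,316). The side ratios (0.42 for both) and the offsets match the predicted aligned pose at -3° within about 2 mm. Lowering now.

Call:
step_arm([
  [[1,1,-15,0,20],[1,1,-30,0,20],[1,1,-36,0,20],[1,1,-42,0,20],[1,1,-46,0,20],[1,1,-50,0,20],[1,1,-50,0,20]],
])

```text
time: 5.38
tool_pos: [0.4915, 0.0941, 0.1081]
ee_rot: [-3.141, 0.001, 0.856]
wrist_force: [0.4, -0.6, -5.2]
width: 0.0537
```

Call:
step_arm([
  [[0,0,-4,0,20],[0,0,-8,0,20],[0,0,-12,0,20],[0,0,-15,0,20],[0,0,-15,0,20]],
])

```text
time: 5.8
tool_pos: [0.4913, 0.0942, 0.0926]
ee_rot: [-3.141, 0.001, 0.857]
wrist_force: [-0.2, -0.0, -4.9]
width: 0.0537
```

The jar is in without contact, with its bottom at about 14 mm. Now the last few mm to the floor.

Call:
step_arm([
  [[0,0,-2,0,20],[0,0,-3,0,20],[0,0,-4,0,20],[0,0,-5,0,20],[0,0,-5,0,20],[0,0,-5,0,20],[0,0,-5,0,20]],
])

```text
time: 6.38
tool_pos: [0.492, 0.0942, 0.089]
ee_rot: [3.141, -0.0, 0.857]
wrist_force: [-0.0, -0.7, -1.5]
width: 0.0535
```

Call:
step_arm([
  [[0,0,-1,0,20],[0,0,-1.5,0,20],[0,0,-1.5,0,20],[0,0,-1.5,0,20]],
])

```text
time: 6.72
tool_pos: [0.4921, 0.0941, 0.0888]
ee_rot: [3.14, -0.001, 0.857]
wrist_force: [-3.6, -1.7, 4.6]
width: 0.0536
```

```bash
python3 - <<'E'
from h import *
q=snap('side');o=robot.get_obs();print(o['tool_pos'].round(4),o['wrist_force'].round(1),o['width'],o['joint_positions'].round(2))
f=q['frame'][170:265,295:370,::-1]
cv2.imwrite('pics/c6.png',cv2.resize(f,None,fx=6,fy=6,interpolation=cv2.INTER_CUBIC))
E
```

```text
[0.4921 0.0941 0.0889] [-2.6 -1.3  5.4] 0.053233462063248 [ 0.08  0.03  1.66 -0.    1.44  0.79]
```

View pics/c6.png

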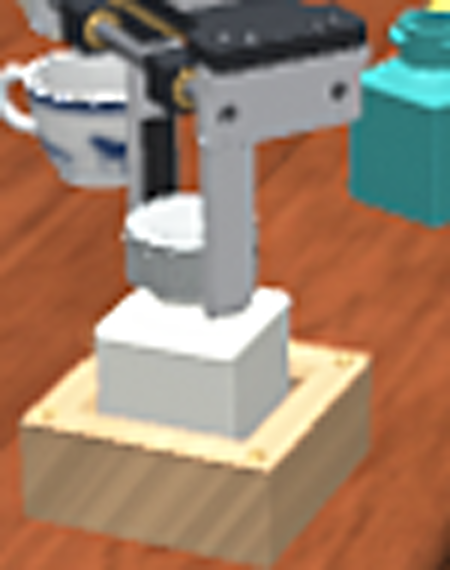

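The jar sits square and level in the recess, with its shoulder about 35 mm above the block top, fingers on the lid and about 5 N down. Now I unscrew.

Call:
step_arm([
  [[0,0,0,0.08,20],[0,0,0,0.16,20],[0,0,0,0.26,20],[0,0,0,0.36,20],[0,0,0,0.46,20],[0,0,0,0.56,20]],
])

```text
time: 7.27
tool_pos: [0.4925, 0.0942, 0.0889]
ee_rot: [3.139, -0.0, 1.421]
wrist_force: [-2.3, -1.3, 5.5]
width: 0.0538
```

```bash
python3 - <<'E'
from h import *
o=robot.get_obs();print(o['tool_pos'].round(4),o['ee_rot'].round(3),o['wrist_force'].round(1),o['wrist_torque'].round(2),o['width'])
E
```

```text
[0.4925 0.0942 0.0889] [ 3.139 -0.     1.421] [-2.3 -1.3  5.5] [-0.18  0.58 -0.4 ] 0.05379052170006544
```

Call:
step_arm([
  [[0,0,0,0.1,20],[0,0,0,0.2,20],[0,0,0,0.3,20],[0,0,0,0.4,20],[0,0,0,0.5,20],[0,0,0,0.58,20],[0,0,0,0.58,20],[0,0,0,0.58,20]],
])

```text
time: 7.93
tool_pos: [0.4927, 0.0936, 0.09]
ee_rot: [3.139, 0.003, 1.997]
wrist_force: [-4.5, -3.3, 9.7]
width: 0.0535
```

```bash
python3 - <<'E'
from h import *
q=snap('side');o=robot.get_obs();print(o['tool_pos'].round(4),o['ee_rot'].round(3),o['wrist_force'].round(1),o['wrist_torque'].round(2),o['width'])
f=q['frame'][160:265,280:370,::-1]
cv2.imwrite('pics/c7.png',cv2.resize(f,None,fx=5,fy=5,interpolation=cv2.INTER_CUBIC))
E
```

```text
[0.4927 0.0936 0.09  ] [3.139e+00 3.000e-03 1.997e+00] [-4.8 -1.8  8.4] [-0.5   0.73 -0.  ] 0.05354300044269073
```

View pics/c7.png

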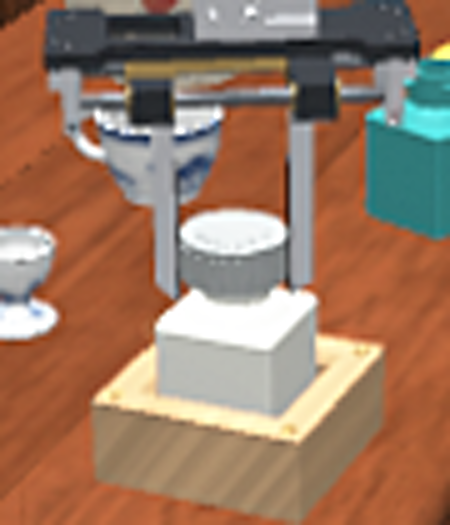

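The jar is still square in the block, the lid is between the fingers, and the turning torque has fallen from 0.4 N m to 0 after a 1.14 rad turn, so the lid is free. I lift a little and watch the force.

Call:
step_arm([
  [[0,0,1,0,20],[0,0,2,0,20],[0,0,3,0,20],[0,0,4,0,20],[0,0,4,0,20]],
])

```text
time: 8.4
tool_pos: [0.492, 0.0942, 0.0909]
ee_rot: [3.141, 0.0, 1.997]
wrist_force: [0.4, -2.0, 0.6]
width: 0.0534
```

```bash
python3 - <<'E'
from h import *
o=robot.get_obs();print(o['tool_pos'].round(4),o['ee_rot'].round(3),o['wrist_force'].round(1),o['wrist_torque'].round(2),o['width'])
E
```

```text
[0.492  0.0942 0.0909] [3.141 0.    1.997] [ 0.4 -2.   0.6] [-0.34 -0.16  0.05] 0.05338718722063348
```

Call:
step_arm([
  [[0,0,1,0,20],[0,0,2,0,20],[0,0,3,0,20],[0,0,3,0,20]],
])

```text
time: 8.73
tool_pos: [0.4917, 0.0943, 0.094]
ee_rot: [3.142, -0.0, 1.997]
wrist_force: [0.2, -1.3, -1.0]
width: 0.054
```

With 5 mm of rise the load is only about 1 N, against 5 N with the jar, so the jar has stayed down. Raising the rest of the way.

Call:
step_arm([
  [[0,0,5,0,20],[0,0,10,0,20],[0,0,15,0,20],[0,0,20,0,20],[0,0,25,0,20],[0,0,28,0,20],[0,0,28,0,20],[0,0,28,0,20]],
])

```text
time: 9.4
tool_pos: [0.4919, 0.0943, 0.1223]
ee_rot: [3.141, 0.0, 1.997]
wrist_force: [-0.6, -0.2, -0.4]
width: 0.0534
```

```bash
python3 - <<'E'
from h import *
q=snap('side');o=robot.get_obs();print(o['tool_pos'].round(4),o['ee_rot'].round(3),o['wrist_force'].round(1),o['wrist_torque'].round(2),o['width'],abs(o['qvel']).max())
f=q['frame'][150:265,270:370,::-1]
cv2.imwrite('pics/c8.png',cv2.resize(f,None,fx=5,fy=5,interpolation=cv2.INTER_CUBIC))
E
```

```text
[0.4917 0.0942 0.122 ] [ 3.142 -0.     1.997] [-0.1 -0.5  0. ] [-0.07 -0.1   0.04] 0.05355167692073258 0.007154067041293156
```

View pics/c8.png

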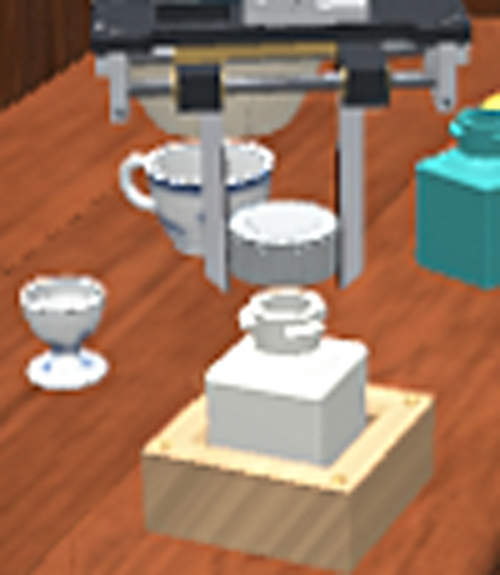

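The lid is held level about 20 mm above the mouth, the jar is seated with its neck open, and the egg cup and cup are undisturbed. I hand it in.

```bash
python3 -c "
from bench import robot
print(robot.close_job())"
```

```text
the job is handed in; nothing more can be done
None
```

The job is done and handed in at about 9.5 s of the 43 s allowed; the hand-in reports no verdict. I lifted the closed white jar by its lid and turned it 0.62 rad to line up with the block. I then lowered it to the recess floor, unscrewed the lid 1.14 rad anticlockwise and raised it about 33 mm.

**Last checks:**
- **Lid:** gripped at 53.5 mm opening, level, and still. By dead reckoning its underside is about 20 mm above the rim, centred within 1–2 mm of the block centre I measured.
- **Contact:** the wrist force is about 0 N, so nothing was touching the jar or block. During the lift it was only 1 N, against 5 N when I carried the jar, so the jar stayed down.
- **Scene:** the last picture shows the jar upright and square in the block, with the egg cup and cup undisturbed. The jug was outside the late crops, so I did not check it again, but the arm never went near it.

**One disagreement:** my first coarse reading of the carried jar suggested it was about 5° out of line. A closer crop showed it aligned to within a few degrees, and it went into the recess without side load.

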